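# Swing the tea chest round the rail post, seat it in the rail corner and open it for guests

## Robot

A 6-joint arm with a two-finger parallel gripper is mounted at the origin on the work surface. World frame = base frame: x ahead of the robot, y to its left, z up, the work surface at z = 0. Lengths are in mm, angles in rad, forces in N, time in s.
With the tool pointing down it reaches from about 300 to 775 mm from the base axis. Payload 14.6 kg.
Tool frame: the origin (TCP) lies on the centre line of the jaws, within the pads' length; the fingertips stand 8 mm ahead of it and the grasp point (between the pads) lies 11 mm behind it; z points along the fingers, y is the direction in which the jaws open and shut (so a half turn about z gives the same grasp; the last joint's range is limited). The gripper opens to 94 mm and grips with 3 to 60 N. Pads are 16 mm wide; open, the fingers measure 119 mm over their backs; the gripper's body (75 mm by 177 mm) begins 78 mm behind the grasp point.
Start: joints at [1.236, 0.3, 1.521, -0, 1.321, -0.067], TCP at [145.533, 530.386, 213.446] pointing down, gripper open.
Joint ranges: [-3.03, 3.03], [-0.79, 2.21], [0.23, 2.52], [-1.04, 4.18], [0, 3.07], [-2.55, 2.55]. Speed limits (rad/s): [2.22, 2.22, 2.57, 3.14, 3.14, 3.14].

## Interface

Orientations are given as [roll, pitch, yaw] about the fixed x, y, z axes, in that order (R = Rz(yaw) Ry(pitch) Rx(roll)).
In Python, from cell import read_state, cams, manip gives the robot as it stands.
- The arm moves only by the shell command python3 -m handwheel 'ROWS' [OPENING] [FORCE]. ROWS is JSON, a list of rows, each a list of 4 numbers: the shift along the tool's x, y, z in m, then the turn about the tool's z in degrees. In form: [[dx, dy, dz, turn], ...]. A call has 1 to 5 rows; each row is the pose to reach, as a shift and turn from the pose measured when the call began, along the tool's axes at that moment; what a row does not reach only later rows make up. A row lasts 1/8 s, in which the tool goes at most 62.5 mm and 10.7 degrees, less where a joint would pass 70% of its speed; a pose out of reach is approached as far as the arm can. A call with a gripper value outside its range is refused whole. OPENING is the closure, from 0 (fully open) to 1 (shut), set as the call begins (- or left out, the last holds). The fingers move at their own pace and stop on an object; FORCE is the grip in N (left out, the last holds). Time passes only in rows, so rows that repeat a pose let the fingers close. It gives the time, the measured TCP pose, the force and the opening at its end, in the units of the state.
- read_state(): the state, without advancing time (a new reading comes with each control period).
- cams.camera(name): name is "scene" or "top" or "wrist"; returns the picture (400x640x3 uint8, red, green, blue); there is no depth.
- cams.get_calibration(name): a dict with "vertical_fov" (degrees; the focal length in pixels is half the picture's height over the tangent of half this angle, whatever the lens; pixels are square), "cx", "cy" (the principal point, pixels), "dist_coeffs" ([k1, k2, p1, p2, k3] as OpenCV has them; the pictures are not rectified), "R" (3x3) and "t" (3): a world point X has camera coordinates R X + t. Camera axes: x right, y down, z forward; pixel columns grow to the right and rows downward; lengths in mm; the calibration is good to about 2 mm. A picture is of the moment at which its call begins: read the wrist's pose just before it. get_calibration takes no time and is no camera call; for the wrist camera it gives the pose at the moment of the call.
- manip.sign_off(): hands the job in, once; it reports no verdict.
The state is a dict: "clock": time; "joints": joint angles; "qd": joint speeds; "effort": joint torques, N m; "eef_pos": TCP position; "eef_rot": TCP orientation; "wrist_force": force on the tool from outside, world axes, zero at the start; "moment": the same for the moment, N m; "finger_gap": finger opening in mm.
Only numpy, scipy, OpenCV 4.12 (cv2) and the standard library are available. Lean on these libraries where they do the work, as an engineer would, in place of code of your own. Each camera call takes 0.05 s, during which the arm holds its last target. There are 200 camera calls.

## Task

Get the tea chest ready for guests: push it against the front post of the steel gallery rail so that it swings a quarter turn round that post and its knob comes to face out of the open front of the rail. Slide it fully home into the rail's corner, snug and square against both the side rail and the back rail, and only then open its lid until it stands upright or nearly so. Keep the chest flat on the worktop and leave the other things where they are.

Things in the scene. Friction and masses are not known exactly. Their poses are not given: they have to be found in the camera images.
- tea_chest: Loose square wooden tea chest, 130 x 130 mm, 78 mm high with lid shut (box 60, lid 18), 0.6 to 0.95 kg, too wide to grip. Origin: centre of its underside, z up. Front (knob) = its -x side, hinges = +x side. Starts before the front post, front facing roughly the gallery's +y (yaw about -90 deg from the gallery); it must turn about +90 deg, anticlockwise from above, +y side on the post.
- chest_front (a point): Middle of the chest's front face (the side with the knob), 65 mm from the chest's origin along its -x and 30 mm up.
- chest_knob (a point): Centre of the head of the lid's dark wooden knob: head 26 mm in diameter and 20 mm long, axis level, on a stem 14 mm long and 12 mm thick in the middle of the lid's front edge. Lid shut: at chest x = -89 mm, y = 0, z = 69 mm, so 24 mm out from the front face.
- chest_lid (a joint): Lid angle in rad: 0 shut, 1.57 upright, stop at 1.75. The hinge line runs along the chest's y at chest x = +65 mm, z = 60 mm; lifting the knob opens it, up and over towards the chest's +x. The stiff hinge keeps the lid wherever it is left; lifting takes about 1 to 2 N at the knob.
- gallery: Gallery rail of 18 mm steel tube fixed to the worktop; posts 70 mm high (82 with the ball on top), rails with their middle 45 mm up. Origin: foot of the corner post, on its axis. The side rail runs along its -x for 120 mm to the front post, the back rail along its -y for 400 mm to the end post; its -x (front) and -y (right) sides are open.
- front_post: The front post of the gallery's side rail, a fixed upright steel tube 18 mm in diameter and 70 mm high (82 mm with its ball), at gallery x = -120 mm, y = 0. Origin on its axis at the worktop.
- chest_home (a point): Point on the worktop where the chest's origin is when it is fully home (gallery x = -74 mm, y = -74 mm; same axes as the gallery): the chest then has the gallery's yaw, its +y side lies along the side rail and its +x side along the back rail.
- sugar_jar: White ceramic jar with wooden lid, 76 mm in diameter, 91 mm high, standing in the gallery near the end post. Origin at the centre of its foot. To be left alone.
- mug_right: White mug, 80 mm in diameter, 88 mm high, handle at its +y, standing right of the chest's way. Origin at the centre of its foot. To be left alone.
- mug_left: Dark grey mug, 80 mm in diameter, 88 mm high, handle at its +y, standing left of the side rail. Origin at the centre of its foot. To be left alone.
- tea_tin: Round aluminium tin, 72 mm in diameter, 115 mm high, at the left. Origin at the centre of its foot. To be left alone.
- milk_jug: Round open steel jug, 72 mm in diameter, 75 mm high, at the left. Origin at the centre of its foot. To be left alone.
- teaspoon: Spoon with a wooden handle, 150 mm long, lying on the worktop at the right. To be left alone.
- saucer: White saucer, 140 mm in diameter, 16 mm high, at the right near the robot. To be left alone.

How it is judged:
By the outcome, as a careful person would: the job done as asked, in the order asked, and still so for the second after the job is handed in, with the robot touching nothing.
It also fails if it takes over 72 s, if anything falls off the work surface, if the arm or the gripper's body presses on something with over 40 N, if the wrist force passes 120 N, or if a joint passes its speed limit or range.

## Working session

There is one attempt and no reset: what is moved stays moved. The work goes in short steps, Python scripts to look and compute and a shell command to move; the robot and the scene stay as the last step left them, time stands still between calls to the robot, and variables do not carry over. Pictures are saved under pics/ and viewed, about 8 in all and at most 12, crops included, and the job is handed in when it is done.

```bash
mkdir -p pics; ls; python3 - <<'E'
from cell import read_state, cams
import cv2, json
s=read_state(); print(s)
for n in ("top","scene"):
    c=cams.get_calibration(n); print(n,c)
    cv2.imwrite(f"pics/{n}0.png",cams.camera(n)[:,:,::-1])
E
```

```text
pics
{'clock': 0.0, 'joints': array([ 1.23639476e+00,  3.00444139e-01,  1.52156346e+00, -7.74902031e-06,
        1.32071804e+00, -6.65928407e-02]), 'qd': array([ 0.00067222, -0.00228623, -0.0012423 , -0.0002657 ,  0.0007341 ,
        0.00070323]), 'effort': array([-3.80576123e-03, -5.31789351e+01, -3.52742457e+01,  7.06650387e-02,
        2.43756064e-02, -1.08206891e-04]), 'eef_pos': array([145.45868319, 530.15603885, 212.9085755 ]), 'eef_rot': array([-3.14046168e+00, -6.79037259e-05,  2.87378581e+00]), 'wrist_force': array([-1.28183778, -1.29801691,  0.5047598 ]), 'moment': array([-0.0044922 , -0.02189021, -0.0314099 ]), 'finger_gap': 94.02994171364918}
top {'vertical_fov': 57.26522761537331, 'cx': 319.5015988276256, 'cy': 204.36135121911576, 'dist_coeffs': array([-0.02541637,  0.        ,  0.        ,  0.        ,  0.        ]), 'R': array([[-0.00107535, -0.99984755, -0.0174277 ],
       [-0.99013682,  0.0035062 , -0.14005993],
       [ 0.14009968,  0.0171052 , -0.98998964]]), 't': array([ -23.3377779 ,  524.03551414, 1098.08584238])}
scene {'vertical_fov': 57.48063000523238, 'cx': 318.4385594495538, 'cy': 199.2358018328208, 'dist_coeffs': array([-0.00727987,  0.        ,  0.        ,  0.        ,  0.        ]), 'R': array([[ 0.52821834,  0.84906787, -0.00831531],
       [ 0.49882958, -0.31822479, -0.80616501],
       [-0.68713494,  0.42168322, -0.59163234]]), 't': array([-261.52818134, -214.4999282 , 1496.2120159 ])}
```

View pics/top0.png

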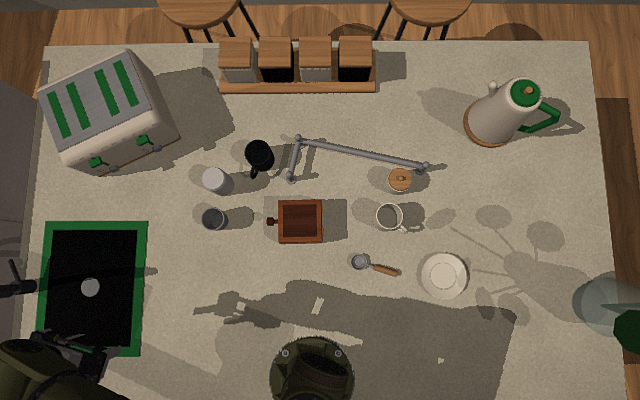

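View pics/scene0.png

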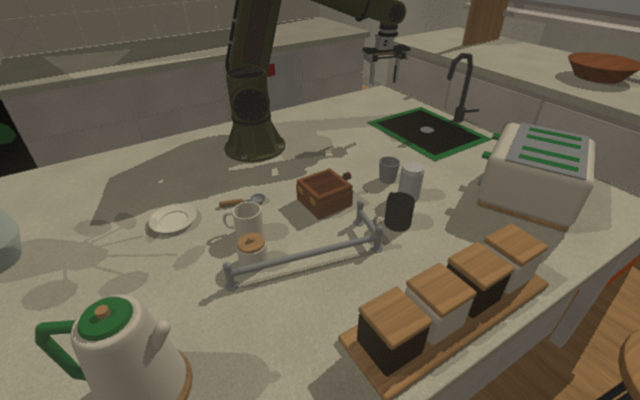

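The top view shows the corner post at about (298,139), front post (291,179), end post (425,166), chest centre (300,221) and knob (270,221). Now I'll measure these.

```bash
cat > h.py <<'E'
import numpy as np, cv2
from cell import read_state, cams
def K(c):
    f=200/np.tan(np.radians(c["vertical_fov"]/2)); return np.array([[f,0,c["cx"]],[0,f,c["cy"]],[0,0,1.]])
def onplane(c,uv,z):
    p=cv2.undistortPoints(np.array(uv,float).reshape(-1,1,2),K(c),c["dist_coeffs"])[:,0]
    d=np.c_[p,np.ones(len(p))]@c["R"]; o=-c["R"].T@c["t"]
    return (o+d*((np.broadcast_to(z,len(p))-o[2])/d[:,2])[:,None])[:,:2]
def proj(c,X):
    return cv2.projectPoints(np.array(X,float).reshape(-1,1,3),cv2.Rodrigues(c["R"])[0],c["t"],K(c),c["dist_coeffs"])[0][:,0]
def woodmask(im,lo=(0,110,30),hi=(12,255,255)):
    return cv2.inRange(cv2.cvtColor(im,cv2.COLOR_RGB2HSV),lo,hi)
def big(m):
    return max(cv2.findContours(m,cv2.RETR_EXTERNAL,cv2.CHAIN_APPROX_NONE)[0],key=cv2.contourArea)
E
python3 - <<'E'
from h import *
im=cv2.imread("pics/top0.png")[:,:,::-1].copy(); c=cams.get_calibration("top")
for p in [(300,221),(310,212),(270,221),(340,221),(330,240),(298,139),(291,179),(425,166)]:
    print(p,im[p[1],p[0]],cv2.cvtColor(im[p[1]:p[1]+1,p[0]:p[0]+1],cv2.COLOR_RGB2HSV)[0,0])
m=woodmask(im); m[:, :240]=0;m[:185]=0;m[260:]=0;m[:,360:]=0
k=big(m); r=cv2.minAreaRect(k); print(r,cv2.boundingRect(k))
cor=cv2.boxPoints(r); print(cor, onplane(c,cor,78))
print("posts",onplane(c,[(298,139),(291,179),(425,166)],76), "knob",onplane(c,[(270,221)],69))
crop=cv2.resize(im[120:260,230:450],None,fx=3.6,fy=3.6,interpolation=cv2.INTER_CUBIC)
cv2.imwrite("pics/crop0.png",crop[:,:,::-1])
E
```

```text
(300, 221) [65 34 16] [ 11 192  65]
(310, 212) [56 29 18] [  9 173  56]
(270, 221) [61 33 18] [ 10 180  61]
(340, 221) [102  93  82] [ 17  50 102]
(330, 240) [95 89 76] [21 51 95]
(298, 139) [93 89 86] [13 19 93]
(291, 179) [51 50 50] [ 0  5 51]
(425, 166) [117 114 109] [ 19  17 117]
((294.0904235839844, 221.3035430908203), (43.300052642822266, 54.32657241821289), 88.15238952636719) (267, 199, 55, 45)
[[266.24323 200.54056]
 [320.54156 198.789  ]
 [321.93762 242.06653]
 [267.63928 243.81808]] [[530.26471567 134.39158541]
 [534.94906259 -28.38624681]
 [406.09926961 -32.303935  ]
 [401.17714976 127.80765425]]
posts [[ 721.48755512   40.63672245]
 [ 596.17294052   60.88979639]
 [ 634.52169651 -344.63323063]] knob [[469.55336575 123.37705278]]
```

View pics/crop0.png

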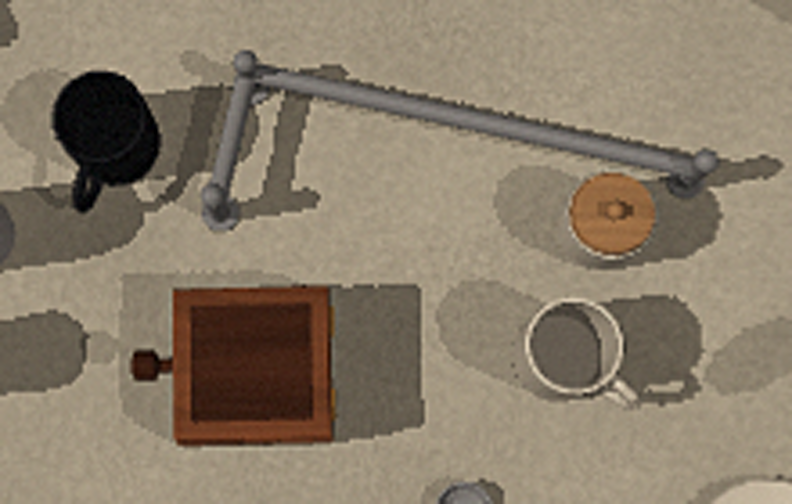

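The crop shows ball tops at (245,62), (213,194) and (706,160), chest lid corners at (174,289), (330,289), (331,438) and (176,440), and the knob at (145,364).

```bash
python3 - <<'E'
from h import *
c=cams.get_calibration("top"); print("cam",-c["R"].T@c["t"])
f=lambda L:[(230+(x+.5)/3.6-.5,120+(y+.5)/3.6-.5) for x,y in L]
P=onplane(c,f([(245,62),(213,194),(706,160)]),76); print("posts\n",P.round(1))
print(np.linalg.norm(P[1]-P[0]),np.linalg.norm(P[2]-P[0]))
a=np.degrees(np.arctan2(*(P[0]-P[1])[::-1])); d=P[0]-P[2]; b=np.degrees(np.arctan2(-d[0],d[1])); print("gallery yaw",a,b)
C=onplane(c,f([(174,289),(330,289),(331,438),(176,440)]),78); print("chest\n",C.round(1),C.mean(0))
print("sides",[np.linalg.norm(C[i]-C[i-1]).round(1) for i in range(4)])
k=onplane(c,f([(145,364)]),69)[0]; print("knob",k)
v=(C[1]+C[2]-C[0]-C[3]); print("chest yaw",np.degrees(np.arctan2(v[1],v[0])))
y=np.radians(b); R=np.array([[np.cos(y),-np.sin(y)],[np.sin(y),np.cos(y)]])
print("home",P[0]+R@[-74,-74], "chest in gal",(C.mean(0)-P[0])@R)
print("mugR,jar,mugL,tin,jug",onplane(c,f([(577,340),(613,213),(105,120)]) +[(214,176),(214,217)],[88,91,88,115,75]).round(0))
E
```

```text
cam [ 365.00028603  -43.95456991 1160.0832626 ]
posts
 [[ 728.3   41.6]
 [ 613.1   67.7]
 [ 640.5 -347.2]]
118.11197492321142 398.5915353925375
gallery yaw -12.763710710165075 -12.733568917307858
chest
 [[532.   99.2]
 [531.5 -30.7]
 [408.3 -31.3]
 [406.9  95.7]] [469.69289454  33.23085509]
sides [np.float64(125.2), np.float64(129.8), np.float64(123.2), np.float64(127.0)]
knob [470.30628205 123.64100945]
chest yaw -89.78821969861045
home [639.83123494 -14.2388266 ] chest in gal [-250.41704415  -65.19931322]
mugR,jar,mugL,tin,jug [[ 487. -232.]
 [ 592. -264.]
 [ 675.  158.]
 [ 598.  284.]
 [ 481.  291.]]
```

```bash
cat > nav.py <<'E'
# usage: nav.py x y z yawdeg -> row from the present pose
import sys; from h import *
s=read_state(); p=s["eef_pos"]; a=s["eef_rot"][2]
x,y,z,w=map(float,sys.argv[1:5]); d=np.array([x,y])-p[:2]
t=(np.degrees(a)-w+180)%360-180
print("t",s["clock"].round(2),"pos",p.round(1),"yaw",np.degrees(a).round(1),"F",s["wrist_force"].round(1),"gap",s["finger_gap"].round(1))
print("row m/deg:",np.round([(d@[np.cos(a),np.sin(a)])/1e3,(d@[np.sin(a),-np.cos(a)])/1e3,(p[2]-z)/1e3,t],4))
E
python3 -m handwheel '[[-0.2,-0.23,0,50],[-0.2,-0.23,0,50],[-0.2,-0.23,0,50],[-0.2,-0.23,0,50],[-0.2,-0.23,0,50]]' 0
python3 -m handwheel '[[0,0,0,50],[0,0,0,50],[0,0,0,50],[0,0,0,50],[0,0,0,50]]'
python3 -m handwheel '[[0,0,0,50],[0,0,0,50],[0,0,0,50],[0,0,0,50],[0,0,0,50]]'
python3 nav.py 375 33.5 120 0
```

```text
clock: 0.72
eef_pos: [277.8, 253.5, 213.1]
eef_rot: [-3.141, 0.001, 1.996]
wrist_force: [1.1, 0.4, 0.7]
finger_gap: 94.0
clock: 1.35
eef_pos: [277.7, 253.4, 212.9]
eef_rot: [3.142, 0.001, 1.118]
wrist_force: [0.9, 0.3, 0.2]
finger_gap: 93.5
clock: 1.98
eef_pos: [277.6, 253.3, 212.8]
eef_rot: [3.14, 0.001, 0.24]
wrist_force: [0.5, -0.2, -0.1]
finger_gap: 93.9Traceback (most recent call last):
  File "nav.py", line 6, in <module>
    print("t",s["clock"].round(2),"pos",p.round(1),"yaw",np.degrees(a).round(1),"F",s["wrist_force"].round(1),"gap",s["finger_gap"].round(1))
              ^^^^^^^^^^^^^^^^
AttributeError: 'float' object has no attribute 'round'
```

```bash
sed -i 's/s\["clock"\].round(2)/round(s["clock"],2)/; s/s\["finger_gap"\].round(1)/round(s["finger_gap"],1)/' nav.py
python3 -m handwheel '[[0.042,0.237,0,14],[0.042,0.237,0,14],[0.042,0.237,0,14],[0.042,0.237,0,14],[0.042,0.237,0,14]]'
python3 nav.py 380 33.5 30 0
python3 - <<'E'
from h import *
cv2.imwrite("pics/w1.png",cams.camera("wrist")[:,:,::-1])
E
```

```text
clock: 2.6
eef_pos: [375.4, 30.6, 212.7]
eef_rot: [3.14, 0.002, -0.009]
wrist_force: [0.3, 0.1, 0.2]
finger_gap: 93.4
t 2.6 pos [375.4  30.6 212.7] yaw -0.5 F [0.3 0.1 0.2] gap 93.4
row m/deg: [ 0.0046 -0.0029  0.1827 -0.5142]
```

View pics/w1.png

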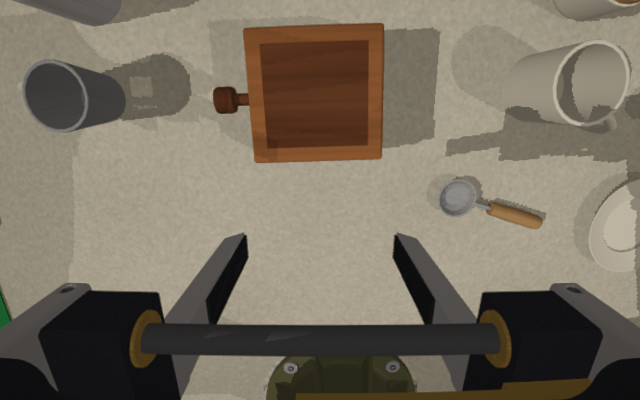

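The wrist view shows the chest lid corners at (244,28), (383,24), (382,157) and (254,161), the knob head at (226,100) and the spoon bowl at (457,197), clear of the fingers.

```bash
python3 - <<'E'
from h import *
c=cams.get_calibration("wrist")
C=onplane(c,[(244,28),(383,24),(382,157),(254,161)],78);print(C.round(1),C.mean(0).round(1),[np.linalg.norm(C[i]-C[i-1]).round(1) for i in range(4)])
print("knob",onplane(c,[(226,100)],72),"spoon",onplane(c,[(457,197)],5))
E
```

```text
[[532.4 101. ]
 [534.6 -25.4]
 [413.  -29.9]
 [410.   99.6]] [472.5  36.3] [np.float64(122.4), np.float64(126.4), np.float64(121.7), np.float64(129.5)]
knob [[469.71197028 124.54704037]] spoon [[ 348.80817551 -146.23396357]]
```

```bash
python3 -m handwheel '[[0.004,-0.003,0.06,0],[0.004,-0.003,0.11,0],[0.004,-0.003,0.16,0],[0.004,-0.003,0.182,0],[0.004,-0.003,0.182,0]]'
python3 nav.py 400 33.5 30 0
```

```text
clock: 3.28
eef_pos: [377.3, 36.0, 29.8]
eef_rot: [3.14, 0.005, -0.006]
wrist_force: [0.9, 0.3, 0.4]
finger_gap: 94.0
t 3.27 pos [377.3  36.   29.8] yaw -0.3 F [0.9 0.3 0.4] gap 94.0
row m/deg: [ 2.270e-02  2.400e-03 -2.000e-04 -3.173e-01]
```

```bash
python3 -m handwheel '[[0.01,0.001,0,0],[0.017,0.001,0,0],[0.022,0.001,0,0],[0.027,0.001,0,0],[0.032,0.001,0,0]]'
python3 -m handwheel '[[0.006,0,0,0],[0.012,0,0,0],[0.018,0,0,0],[0.024,0,0,0],[0.030,0,0,0]]'
python3 - <<'E'
from h import *
cv2.imwrite("pics/top1.png",cams.camera("top")[100:280,200:460,::-1].repeat(3,0).repeat(3,1))
E
python3 nav.py 462 35 30 0
```

```text
clock: 3.9
eef_pos: [408.8, 34.9, 30.0]
eef_rot: [3.14, 0.007, -0.006]
wrist_force: [-9.5, 0.9, 8.5]
finger_gap: 94.2
clock: 4.53
eef_pos: [438.7, 34.7, 30.0]
eef_rot: [3.14, 0.008, -0.006]
wrist_force: [-9.4, -0.6, 7.4]
finger_gap: 94.0
t 4.58 pos [439.5  34.7  30.1] yaw -0.3 F [-3.2 -0.6 -1.3] gap 93.8
row m/deg: [ 2.250e-02 -4.000e-04  1.000e-04 -3.235e-01]
```

View pics/top1.png

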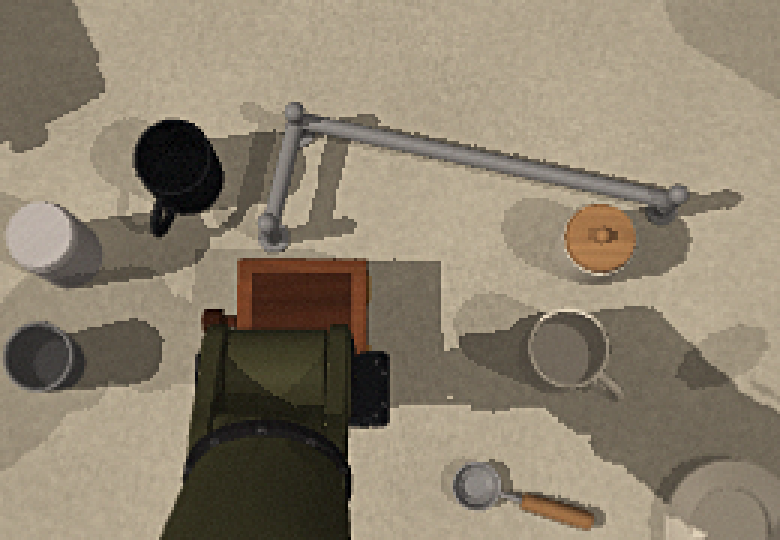

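```bash
python3 - <<'E'
from h import *
c=cams.get_calibration("top"); g=lambda L:[(200+(x+.5)/3-.5,100+(y+.5)/3-.5) for x,y in L]
print(onplane(c,g([(238,258),(368,260),(268,221),(273,240)]),[78,78,76,0]).round(1))
E
python3 -m handwheel '[[0.006,0,0,0],[0.012,0,0,0],[0.016,0,0,0],[0.019,0,0,0],[0.022,0,0,0]]'
python3 -m handwheel '[[0.002,0,0,0],[0.004,0,0,0],[0.006,0,0,0]]'
python3 nav.py 466 35 30 0
```

```text
[[575.4  96.7]
 [572.8 -33.8]
 [613.7  67.1]
 [610.2  69.3]]
clock: 5.2
eef_pos: [461.5, 34.6, 29.9]
eef_rot: [3.14, 0.008, -0.006]
wrist_force: [-6.5, 0.1, 3.8]
finger_gap: 93.6
clock: 5.58
eef_pos: [465.4, 34.6, 29.9]
eef_rot: [3.14, 0.014, -0.006]
wrist_force: [-33.3, -1.5, 28.5]
finger_gap: 94.1
t 5.58 pos [465.4  34.6  29.9] yaw -0.3 F [-33.3  -1.5  28.5] gap 94.1
row m/deg: [ 6.000e-04 -4.000e-04 -1.000e-04 -3.168e-01]
```

```bash
python3 -m handwheel '[[0.001,0.0076,0,-3],[0.003,0.0152,0,-6],[0.006,0.0226,0,-9],[0.009,0.030,0,-12],[0.0125,0.037,0,-15]]'
python3 -m handwheel '[[0.002,0.0076,0,-3],[0.0043,0.0152,0,-6],[0.007,0.0226,0,-9],[0.0102,0.030,0,-12],[0.0138,0.037,0,-15]]'
python3 - <<'E'
from h import *
cv2.imwrite("pics/top2.png",cams.camera("top")[100:280,200:460,::-1].repeat(3,0).repeat(3,1))
E
python3 nav.py 466 35 30 0
```

```text
clock: 6.2
eef_pos: [478.3, -2.8, 30.0]
eef_rot: [-3.139, 0.013, 0.258]
wrist_force: [-2.1, 1.5, 0.1]
finger_gap: 94.1
clock: 6.82
eef_pos: [502.1, -35.4, 30.1]
eef_rot: [-3.137, 0.01, 0.521]
wrist_force: [-0.1, 0.1, 0.4]
finger_gap: 94.0
t 6.88 pos [502.6 -35.9  30.1] yaw 30.0 F [ 0.3 -0.2  0.4] gap 94.1
row m/deg: [ 3.80000e-03 -7.97000e-02  1.00000e-04  2.99954e+01]
```

View pics/top2.png

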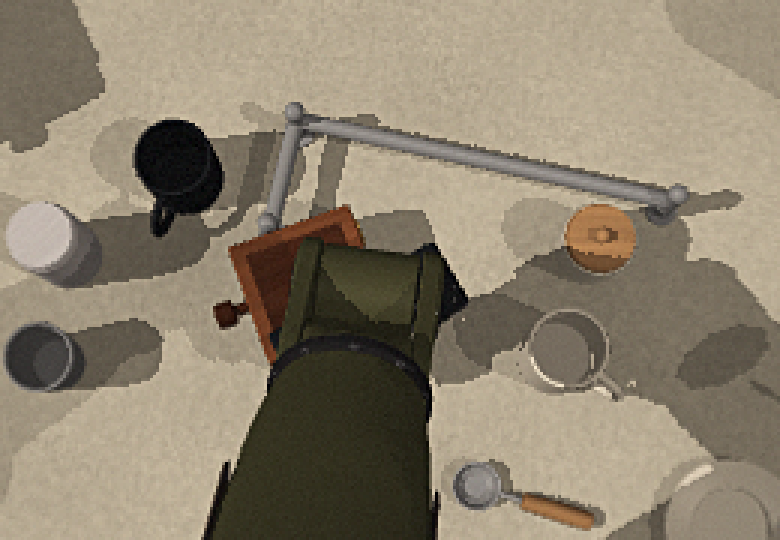

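```bash
python3 - <<'E'
from h import *
c=cams.get_calibration("top"); g=lambda L:[(200+(x+.5)/3-.5,100+(y+.5)/3-.5) for x,y in L]
C=onplane(c,g([(231,247),(348,206),(228,314)]),[78,78,69]);print(C.round(1))
d=C[1]-C[0]; a=np.arctan2(d[1],d[0]); print(np.degrees(a),np.linalg.norm(d))
ex=d/np.linalg.norm(d); ey=np.array([-ex[1],ex[0]]); cen=C[:2].mean(0)-65*ey; print("center",cen,"knob pred",cen-89*ex)
Q=np.array([613.3,67.3]); print("Q local",(Q-cen)@ex,(Q-cen)@ey)
s=read_state(); p=s["eef_pos"][:2]; b=s["eef_rot"][2]; tx=np.array([np.cos(b),np.sin(b)]); ty=np.array([np.sin(b),-np.cos(b)])
for k in(-53,53):
  f=p+8*tx+k*ty; print("finger local",(f-cen)@ex,(f-cen)@ey)
E
```

```text
[[586.7 103.9]
 [628.3 -13.8]
 [520.  107.1]]
-70.53965874110436 124.83194016749769
center [546.24118529  23.42927039] knob pred [516.59045206 107.34490671]
Q local -19.023563661799187 77.84362255784234
finger local -12.173418883847392 -62.74594167135907
finger local 92.03975373245972 -43.365161159630915
```

The view shows the chest turned about 20° against the post (lid corner (231,247), knob (228,314)). The chest slid along the fingers, and the right finger is now past its edge. I'll back off and re-centre.

```bash
python3 -m handwheel '[[-0.014,-0.004,0,0],[-0.026,-0.008,0,5],[-0.026,-0.03,0,10],[-0.018,-0.053,0,10.5],[-0.015,-0.053,0,10.5]]'
python3 nav.py 475 6.8 30 19.5
```

```text
clock: 7.5
eef_pos: [462.4, 3.3, 30.7]
eef_rot: [-3.14, 0.01, 0.341]
wrist_force: [0.3, 0.1, 0.4]
finger_gap: 94.4
t 7.5 pos [462.4   3.3  30.7] yaw 19.5 F [0.3 0.1 0.4] gap 94.4
row m/deg: [0.013  0.0009 0.0007 0.0422]
```

```bash
python3 -m handwheel '[[0.006,0,0,0],[0.012,0,0,0],[0.0135,0.0055,0,-3],[0.015,0.011,0,-6],[0.0165,0.016,0,-9]]'
python3 -m handwheel '[[0.001,0.0055,0,-3],[0.0025,0.011,0,-6],[0.004,0.016,0,-9]]'
python3 - <<'E'
from h import *
cv2.imwrite("pics/top3.png",cams.camera("top")[100:280,200:460,::-1].repeat(3,0).repeat(3,1))
E
python3 nav.py 466 35 30 0
```

```text
clock: 8.12
eef_pos: [482.9, -7.0, 30.3]
eef_rot: [-3.137, 0.012, 0.499]
wrist_force: [-9.6, -2.9, 7.1]
finger_gap: 94.0
clock: 8.5
eef_pos: [492.4, -21.1, 30.2]
eef_rot: [-3.134, 0.016, 0.655]
wrist_force: [-26.9, -19.4, 21.2]
finger_gap: 94.1
t 8.55 pos [492.8 -21.6  30.2] yaw 37.7 F [-16.3 -14.7  12.3] gap 93.9
row m/deg: [ 1.34000e-02 -6.12000e-02  2.00000e-04  3.76777e+01]
```

View pics/top3.png

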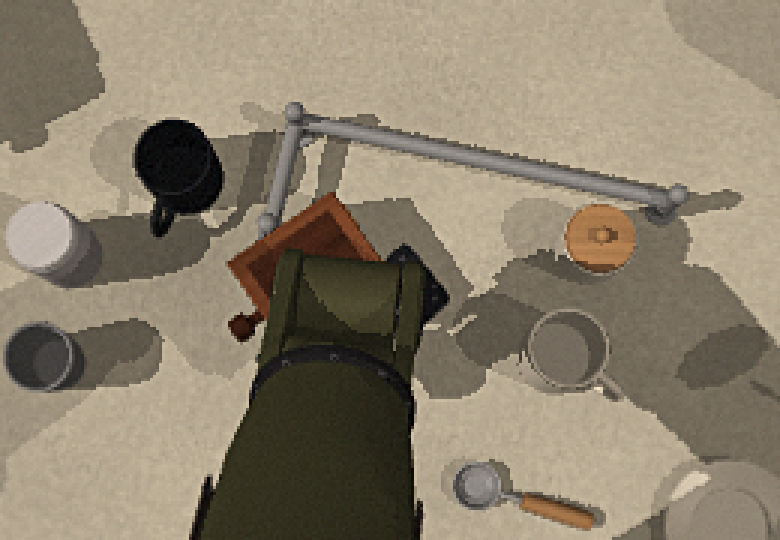

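```bash
cat > chest.py <<'E'
import sys; from h import *
def corners(im):
    m=woodmask(cv2.resize(im[100:280,200:460],None,fx=3,fy=3,interpolation=cv2.INTER_CUBIC),(0,110,30),(14,255,255))
    m[:, 420:]=0
    m=cv2.morphologyEx(m,cv2.MORPH_CLOSE,np.ones((9,9)));m=cv2.morphologyEx(m,cv2.MORPH_OPEN,np.ones((31,31)))
    k=big(m)[:,0]; return k[k[:,0].argmin()],k[k[:,1].argmin()]
def report(L):
    c=cams.get_calibration("top"); g=[(200+(x+.5)/3-.5,100+(y+.5)/3-.5) for x,y in L]
    C=onplane(c,g,78); d=C[1]-C[0]; n=np.linalg.norm(d); a=np.arctan2(d[1],d[0]); ex=d/n; ey=np.array([-ex[1],ex[0]])
    cen=C.mean(0)-65*ey; Q=np.array([613.3,67.3])
    print("chest yaw",np.degrees(a).round(1),"len",n.round(1),"center",cen.round(1),"Q local",((Q-cen)@ex).round(1),((Q-cen)@ey).round(1))
    s=read_state(); p=s["eef_pos"][:2]; b=s["eef_rot"][2]; tx=np.array([np.cos(b),np.sin(b)]); ty=np.array([np.sin(b),-np.cos(b)])
    for k in(0,-53,53):
        f=p+8*tx+k*ty; print("finger local",((f-cen)@ex).round(1),((f-cen)@ey).round(1),end="; ")
    print("tool yaw-90",np.degrees(b).round(1)-90,"F",s["wrist_force"].round(1))
    g=np.radians(-12.75); G=np.array([[np.cos(g),-np.sin(g)],[np.sin(g),np.cos(g)]])
    print("in gallery (want -74,-74)",((cen-[728.3,41.6])@G).round(1))
if __name__=="__main__":
    if len(sys.argv)>1: L=np.array(eval(sys.argv[1]))
    else: L=corners(cams.camera("top"))
    print(*L); report(L)
E
python3 chest.py '[(229,263),(333,194)]'; python3 chest.py
```

```text
[229 263] [333 194]
chest yaw -56.0 len 125.9 center [551.7  17.2] Q local -7.1 79.1
finger local -1.4 -62.6; finger local -54.3 -65.9; finger local 51.5 -59.2; tool yaw-90 -52.3 F [-16.3 -14.7  12.3]
in gallery (want -74,-74) [-166.8  -62.8]
[291 218] [311 204]
chest yaw -54.5 len 24.7 center [570.5  -4.1] Q local -33.2 76.3
finger local -31.2 -65.2; finger local -84.2 -67.1; finger local 21.7 -63.4; tool yaw-90 -52.5 F [-15.7 -15.9  11.1]
in gallery (want -74,-74) [-143.8  -79.4]
```

The top view shows the chest turned about 34° on the post (lid corners (229,263) and (333,194)), with both fingers still behind its right face.

```bash
sed -i 's/np.ones((31,31))/np.ones((7,7))/; s/k=big(m)\[:,0\]; return.*/k=big(m)[:,0]; m2=cv2.morphologyEx(m,cv2.MORPH_OPEN,np.ones((19,19))); t=k[k[:,1].argmin()]; q=k[k[:,1]<t[1]+90]; d=np.argmin(q[:,0]); return q[d],t/' chest.py
python3 chest.py
python3 -m handwheel '[[0.0008,0.0055,0,-3],[0.002,0.011,0,-6],[0.0035,0.016,0,-9],[0.0052,0.0215,0,-12],[0.007,0.027,0,-15]]'
python3 - <<'E'
from h import *
cv2.imwrite("pics/top4.png",cams.camera("top")[100:280,200:460,::-1].repeat(3,0).repeat(3,1))
E
python3 chest.py
```

```text
[229 261] [328 193]
chest yaw -55.0 len 121.2 center [553.9  18.8] Q local -5.7 76.5
finger local -2.3 -65.0; finger local -55.3 -67.3; finger local 50.6 -62.8; tool yaw-90 -52.6 F [-14.8 -17.2  10.9]
in gallery (want -74,-74) [-165.1  -60.7]
clock: 9.28
eef_pos: [513.1, -44.9, 30.2]
eef_rot: [-3.131, 0.022, 0.911]
wrist_force: [-28.9, -58.7, 19.0]
finger_gap: 94.1
[237 270] [316 183]
chest yaw -41.5 len 119.0 center [564.7   9.4] Q local -2.0 75.5
finger local -2.4 -66.6; finger local -55.3 -70.0; finger local 50.5 -63.3; tool yaw-90 -37.9 F [-19.3 -53.8  11.4]
in gallery (want -74,-74) [-152.4  -67.5]
```

View pics/top4.png

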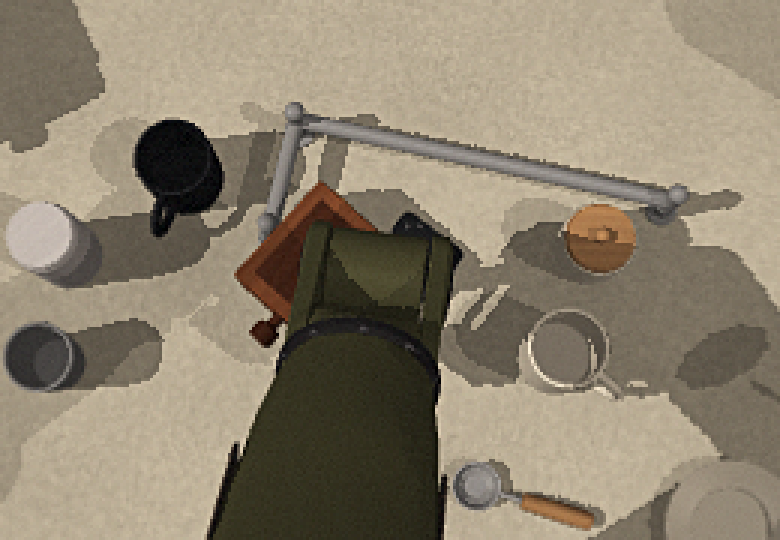

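The chest is now at about -41° yaw (lid corners (237,270) and (316,183)). The press force is a bit high, so I'll ease off while turning further.

```bash
python3 -m handwheel '[[-0.003,0.003,0,-1],[-0.0025,0.010,0,-5],[-0.0015,0.017,0,-9],[0.0,0.024,0,-13],[0.002,0.030,0,-16]]'
python3 chest.py
```

```text
clock: 10.0
eef_pos: [539.3, -69.0, 30.4]
eef_rot: [-3.131, 0.024, 1.185]
wrist_force: [-7.5, -58.8, 3.3]
finger_gap: 94.2
[253 264] [308 176]
chest yaw -31.2 len 105.7 center [580.8  -1.4] Q local -7.8 75.6
finger local -1.2 -71.3; finger local -53.5 -79.8; finger local 51.2 -62.9; tool yaw-90 -22.0 F [ -4.4 -50.7   1.5]
in gallery (want -74,-74) [-134.3  -74.5]
```

```bash
sed -i 's/t\[1\]+90/t[1]+108/' chest.py; python3 - <<'E'
from h import *
cv2.imwrite("pics/top5.png",cams.camera("top")[100:280,200:460,::-1].repeat(3,0).repeat(3,1))
E
python3 chest.py
```

```text
[246 276] [307 175]
chest yaw -30.3 len 120.1 center [576.1   2. ] Q local -0.8 75.1
finger local 3.3 -71.8; finger local -49.2 -79.2; finger local 55.7 -64.3; tool yaw-90 -22.200000000000003 F [ -3.3 -52.7   2.4]
in gallery (want -74,-74) [-139.7  -72.2]
```

View pics/top5.png

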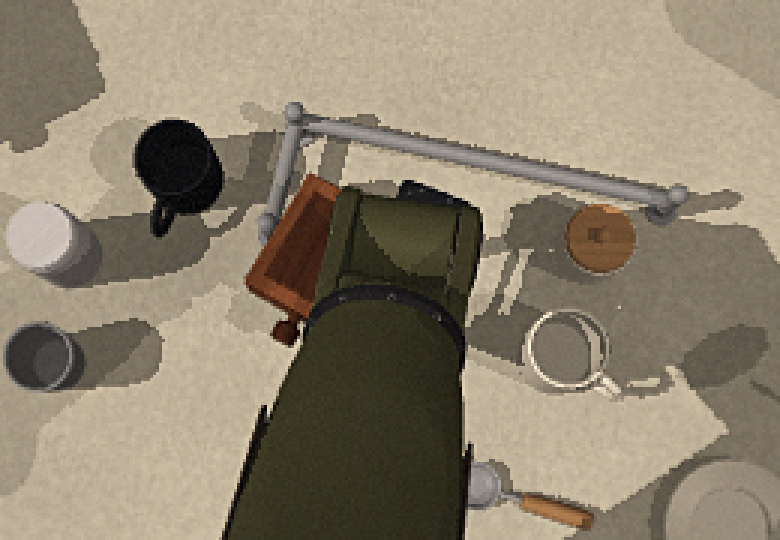

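The chest is at about -30° (corners (246,276) and (307,175), knob (285,330)). The steady 50 N runs along the line from finger to post, so it's a friction squeeze. I'll release and finish the turn from the front face, which also slides the chest inward.

```bash
python3 -m handwheel '[[-0.01,0,0,0],[-0.02,0,0,0],[-0.02,0,-0.05,0],[-0.02,0,-0.09,0],[-0.02,0,-0.09,0]]' 0.15
python3 -m handwheel '[[0,0,0,50],[0,0,0,50],[0,0,0,50],[0,0,0,50],[0,0,0,50]]'
python3 chest.py; python3 nav.py 495 51 120 -29
```

```text
clock: 10.78
eef_pos: [535.0, -86.0, 123.7]
eef_rot: [-3.137, 0.022, 1.184]
wrist_force: [-0.3, -0.4, -0.8]
finger_gap: 80.2
clock: 11.4
eef_pos: [534.5, -85.7, 122.3]
eef_rot: [3.128, 0.019, 0.306]
wrist_force: [0.4, 0.1, 1.2]
finger_gap: 79.7
[246 276] [308 176]
chest yaw -31.0 len 119.7 center [574.9   1.9] Q local -0.8 75.8
finger local 15.7 -89.9; finger local -23.8 -54.6; finger local 55.3 -125.2; tool yaw-90 -72.7 F [-0.8 -0.4  0.6]
in gallery (want -74,-74) [-140.8  -72.6]
t 11.45 pos [534.6 -85.7 122.3] yaw 17.3 F [-0.8 -0.4  0.6] gap 79.9
row m/deg: [ 2.80000e-03 -1.42300e-01  2.30000e-03  4.62642e+01]
```

```bash
python3 -m handwheel '[[0.0,-0.05,0,10],[0.0,-0.1,0,20],[0.0,-0.142,0,30],[0.002,-0.142,0,40],[0.002,-0.142,0,47]]'
python3 nav.py 493 52 30 -30
python3 - <<'E'
from h import *
cv2.imwrite("pics/top6.png",np.vstack([cams.camera("top")[120:270,210:410,::-1],cams.camera("wrist")[:300:2,:400:2,::-1]]).repeat(2,0).repeat(2,1))
E
```

```text
clock: 12.08
eef_pos: [493.8, 51.2, 119.5]
eef_rot: [3.118, 0.004, -0.52]
wrist_force: [-0.1, -0.0, 0.3]
finger_gap: 79.9
t 12.07 pos [493.8  51.2 119.5] yaw -29.8 F [-0.1 -0.   0.3] gap 79.9
row m/deg: [-0.0011 -0.0003  0.0895  0.2063]
```

View pics/top6.png

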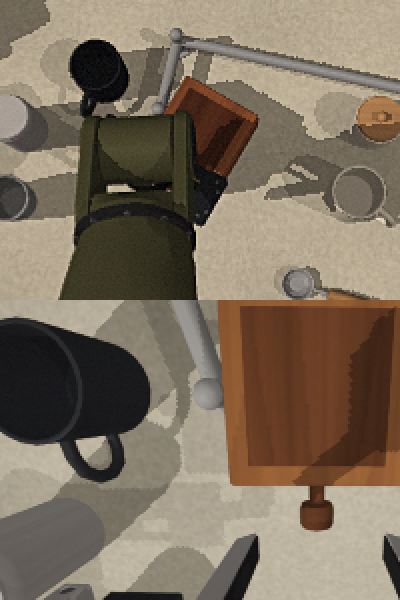

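The gripper sits square in front of the chest. The knob head is at wrist pixel (316,215), midway between the fingers, and the lid's front-left corner is at (232,185). I'll descend and push, turning as I go.

```bash
python3 - <<'E'
from h import *
c=cams.get_calibration("wrist"); print(onplane(c,[(316,215),(232,185)],[69,78]))
E
python3 -m handwheel '[[-0.003,0,0.04,0],[-0.003,0,0.089,0],[-0.003,0,0.089,0]]'
python3 -m handwheel '[[0.005,0,0,0],[0.010,0,0,0],[0.015,0,0,0],[0.020,0,0,0],[0.025,0,0,0]]'
python3 nav.py 495 51 30 -12.75
```

```text
[[500.71676748  50.37013759]
 [553.61757606  89.53348664]]
clock: 12.55
eef_pos: [487.8, 50.4, 27.8]
eef_rot: [3.115, 0.01, -0.515]
wrist_force: [-0.1, 0.4, 0.3]
finger_gap: 80.1
clock: 13.18
eef_pos: [509.9, 37.9, 27.8]
eef_rot: [3.115, 0.01, -0.515]
wrist_force: [-0.1, 0.3, -0.3]
finger_gap: 79.6
t 13.18 pos [509.9  37.9  27.8] yaw -29.5 F [-0.1  0.3 -0.3] gap 79.6
row m/deg: [-1.94000e-02 -4.10000e-03 -2.20000e-03 -1.67362e+01]
```

```bash
python3 -m handwheel '[[0.004,0,0,0],[0.008,0,0,-2],[0.012,0,0,-4],[0.016,0,0,-6],[0.020,0.001,0,-8]]'
python3 - <<'E'
from h import *
c=cams.get_calibration("wrist");im=cams.camera("wrist");cv2.imwrite("pics/w7.png",im[:,:,::-1])
cv2.imwrite("pics/t7.png",cams.camera("top")[:,:,::-1])
E
python3 nav.py 568.6 1.9 28 -12.75
```

```text
clock: 13.8
eef_pos: [526.0, 26.9, 27.1]
eef_rot: [3.115, 0.016, -0.374]
wrist_force: [-6.6, -1.7, 0.5]
finger_gap: 79.8
t 13.9 pos [526.3  26.8  27.2] yaw -21.4 F [-3.8 -1.  -1.1] gap 79.8
row m/deg: [ 4.8400e-02  7.7000e-03 -8.0000e-04 -8.6939e+00]
```

```bash
python3 -m handwheel '[[0.004,0.001,0,-2],[0.008,0.002,0,-4],[0.012,0.003,0,-6],[0.016,0.004,0,-8],[0.020,0.005,0,-9]]'
python3 - <<'E'
from h import *
a=cams.camera("top")[120:270,210:410,::-1];b=cams.camera("wrist")[:300,:,::-1]
cv2.imwrite("pics/w8.png",np.vstack([np.hstack([a.repeat(2,0).repeat(2,1),np.zeros((300,240,3),np.uint8)]),b]))
E
python3 nav.py 568.6 1.9 28 -12.75
```

```text
clock: 14.52
eef_pos: [542.4, 14.7, 26.6]
eef_rot: [3.118, 0.021, -0.217]
wrist_force: [-8.6, -2.0, 1.2]
finger_gap: 80.1
t 14.62 pos [542.8  14.5  26.7] yaw -12.5 F [-2.3 -1.1 -0.6] gap 79.5
row m/deg: [ 0.0279  0.0068 -0.0013  0.2991]
```

View pics/w8.png

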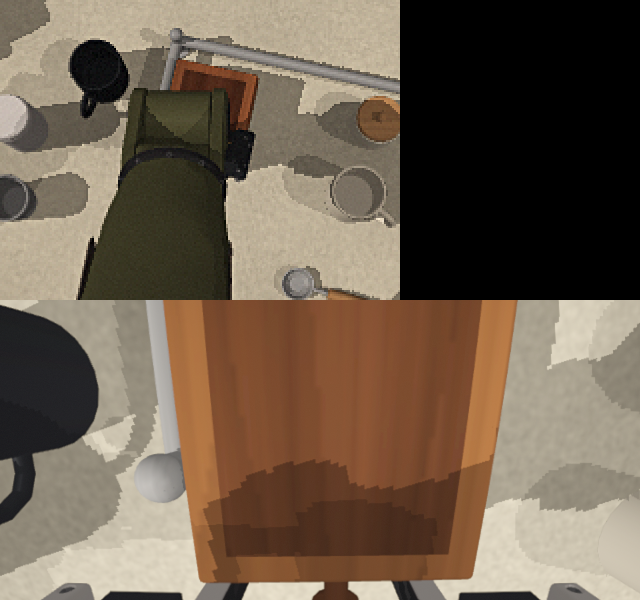

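The chest is square with the gallery, beside the post and side rail, with its far edge about 27 mm short of the back rail. I'll push it home along the rail.

```bash
python3 -m handwheel '[[0.005,0.001,0,0],[0.010,0.001,0,0],[0.015,0.001,0,0],[0.020,0.001,0,0],[0.024,0.001,0,0]]'
python3 -m handwheel '[[0.002,0,0,0],[0.004,0,0,0],[0.006,0,0,0]]'
python3 nav.py 568.6 1.9 28 -12.75
```

```text
clock: 15.25
eef_pos: [565.6, 8.6, 26.5]
eef_rot: [3.118, 0.022, -0.218]
wrist_force: [-10.6, 2.0, 8.8]
finger_gap: 80.1
clock: 15.62
eef_pos: [569.9, 7.8, 26.3]
eef_rot: [3.118, 0.027, -0.218]
wrist_force: [-27.3, 7.0, 17.9]
finger_gap: 79.8
t 15.62 pos [569.9   7.8  26.3] yaw -12.5 F [-27.3   7.   17.9] gap 79.8
row m/deg: [-0.      0.0061 -0.0017  0.2733]
```

```bash
python3 -m handwheel '[[-0.02,0,0,0],[-0.03,0,-0.03,0],[-0.03,0,-0.08,0],[-0.03,0,-0.10,0],[-0.03,0,-0.10,0]]' 0
python3 -m handwheel '[[0.02,0.06,0,-10],[0.055,0.115,0,-20],[0.065,0.13,0,-30],[0.065,0.13,0,-40],[0.065,0.13,0,-50]]'
python3 -m handwheel '[[0,0,0,-10],[0,0,0,-20],[0,0,0,-30],[0,0,0,-40],[0,0,0,-40]]'
python3 nav.py 617.7 -111.7 30 77.25
```

```text
clock: 16.25
eef_pos: [544.6, 16.1, 128.4]
eef_rot: [3.118, 0.024, -0.218]
wrist_force: [0.4, 0.2, -0.4]
finger_gap: 93.9
clock: 16.88
eef_pos: [579.6, -125.1, 127.9]
eef_rot: [-3.136, 0.034, 0.66]
wrist_force: [0.2, 0.0, 0.4]
finger_gap: 94.2
clock: 17.5
eef_pos: [579.2, -125.1, 126.4]
eef_rot: [-3.114, 0.023, 1.357]
wrist_force: [-0.8, -0.5, 0.6]
finger_gap: 93.9
t 17.5 pos [ 579.2 -125.1  126.4] yaw 77.8 F [-0.8 -0.5  0.6] gap 93.9
row m/deg: [0.0212 0.0348 0.0964 0.5214]
```

```bash
python3 -m handwheel '[[0.01,0.035,0.01,0.5],[0.014,0.035,0.06,0.5],[0.014,0.035,0.098,0.5],[0.020,0.035,0.098,0.5],[0.026,0.035,0.098,0.5]]'
python3 -m handwheel '[[0.005,0,0,0],[0.010,0,0,0],[0.014,0,0,0],[0.017,0,0,0],[0.019,0,0,0]]'
python3 nav.py 623.7 -85.4 30 77.25
```

```text
clock: 18.12
eef_pos: [616.5, -108.4, 28.3]
eef_rot: [-3.116, 0.023, 1.347]
wrist_force: [0.3, 0.2, 0.4]
finger_gap: 93.9
clock: 18.75
eef_pos: [620.8, -89.8, 27.9]
eef_rot: [-3.116, 0.023, 1.347]
wrist_force: [0.2, -0.4, 0.4]
finger_gap: 94.1
t 18.75 pos [620.8 -89.8  27.9] yaw 77.2 F [ 0.2 -0.4  0.4] gap 94.1
row m/deg: [ 0.0049  0.0019 -0.0021 -0.0934]
```

```bash
python3 -m handwheel '[[0.002,0,0,0],[0.004,0,0,0],[0.006,0,0,0],[0.008,0,0,0]]'
python3 nav.py 623.7 -85.4 30 77.25
```

```text
clock: 19.25
eef_pos: [621.5, -86.2, 27.8]
eef_rot: [-3.115, 0.029, 1.346]
wrist_force: [-13.2, -36.9, 4.4]
finger_gap: 93.8
t 19.25 pos [621.5 -86.2  27.8] yaw 77.1 F [-13.2 -36.9   4.4] gap 93.8
row m/deg: [ 0.0013  0.002  -0.0022 -0.1288]
```

```bash
python3 -m handwheel '[[-0.015,0,0,0],[-0.03,0,-0.03,0],[-0.03,0,-0.08,0],[-0.03,0,-0.10,0],[-0.03,0,-0.10,0]]' 0.15
python3 -m handwheel '[[0.02,-0.05,0,10],[0.06,-0.09,0,20],[0.12,-0.105,0,30],[0.15,-0.11,0,40],[0.15,-0.11,0,50]]'
python3 -m handwheel '[[0,0,0,10],[0,0,0,20],[0,0,0,30],[0,0,0,40],[0,0,0,40]]'
python3 nav.py 541 13.5 30 -12.75
```

```text
clock: 19.88
eef_pos: [618.7, -113.4, 130.0]
eef_rot: [-3.118, 0.029, 1.346]
wrist_force: [1.0, 0.5, 0.7]
finger_gap: 79.8
clock: 20.5
eef_pos: [544.2, 59.5, 126.6]
eef_rot: [3.136, 0.039, 0.47]
wrist_force: [-0.3, -0.7, 0.6]
finger_gap: 79.7
clock: 21.12
eef_pos: [543.7, 59.5, 125.3]
eef_rot: [3.112, 0.028, -0.228]
wrist_force: [-0.1, -0.0, 0.2]
finger_gap: 79.9
t 21.12 pos [543.7  59.5 125.3] yaw -13.0 F [-0.1 -0.   0.2] gap 79.9
row m/deg: [ 0.0078  0.0454  0.0953 -0.2897]
```

```bash
python3 -m handwheel '[[0.006,0.05,0,0],[0.006,0.051,0.03,0],[0.006,0.051,0.08,0],[0.006,0.051,0.096,0],[0.006,0.051,0.096,0]]'
python3 -m handwheel '[[0.008,0,0,0],[0.016,0,0,0],[0.022,0,0,0],[0.025,0,0,0],[0.027,0,0,0]]'
python3 -m handwheel '[[0.002,0,0,0],[0.004,0,0,0],[0.006,0,0,0]]'
python3 nav.py 568.6 1.9 30 -12.75
```

```text
clock: 21.75
eef_pos: [534.5, 6.3, 30.3]
eef_rot: [3.111, 0.03, -0.226]
wrist_force: [0.3, -0.4, -0.2]
finger_gap: 79.7
clock: 22.38
eef_pos: [561.0, 0.3, 29.6]
eef_rot: [3.111, 0.03, -0.226]
wrist_force: [0.8, -0.2, 0.2]
finger_gap: 79.9
clock: 22.75
eef_pos: [566.9, -1.1, 29.4]
eef_rot: [3.111, 0.03, -0.226]
wrist_force: [0.6, 0.3, 0.0]
finger_gap: 79.8
t 22.75 pos [566.9  -1.1  29.4] yaw -12.9 F [0.6 0.3 0. ] gap 79.8
row m/deg: [ 0.001  -0.0033 -0.0006 -0.1736]
```

```bash
python3 -m handwheel '[[0.0015,0,0,0],[0.003,0,0,0],[0.0045,0,0,0],[0.006,0,0,0]]'
python3 -m handwheel '[[-0.01,0,0,0],[-0.025,0,0,0],[-0.025,0,-0.06,0],[-0.025,0,-0.095,0],[-0.025,0,-0.095,0]]' 0
python3 -m handwheel '[[-0.06,0,-0.04,0],[-0.09,0,-0.09,0],[-0.09,0,-0.1,0],[-0.09,0,-0.1,0]]'
python3 - <<'E'
from h import *
c=cams.get_calibration("wrist"); print(c["R"].round(3),(-c["R"].T@c["t"]).round(0))
a=cams.camera("top")[120:270,210:410,::-1];b=cams.camera("wrist")[:300,:,::-1]
cv2.imwrite("pics/w9.png",np.vstack([np.hstack([a.repeat(2,0).repeat(2,1),np.zeros((300,240,3),np.uint8)]),b]))
E
python3 nav.py 553 5.4 69 -12.75
```

```text
clock: 23.25
eef_pos: [567.7, -1.3, 28.9]
eef_rot: [3.11, 0.043, -0.225]
wrist_force: [-52.2, 9.3, 31.9]
finger_gap: 79.9
clock: 23.88
eef_pos: [549.3, 6.3, 127.5]
eef_rot: [3.111, 0.038, -0.225]
wrist_force: [0.0, -0.1, 0.1]
finger_gap: 94.1
clock: 24.38
eef_pos: [466.3, 28.5, 230.5]
eef_rot: [3.111, 0.037, -0.225]
wrist_force: [-0.1, 0.3, -0.4]
finger_gap: 94.0
[[-0.222 -0.975  0.03 ]
 [-0.92   0.22   0.325]
 [-0.324  0.045 -0.945]] [557.  14. 399.]
t 24.48 pos [466.   28.3 228.9] yaw -12.9 F [ 0.2 -0.1  0.2] gap 94.0
row m/deg: [ 0.09    0.0029  0.1599 -0.1549]
```

View pics/w9.png

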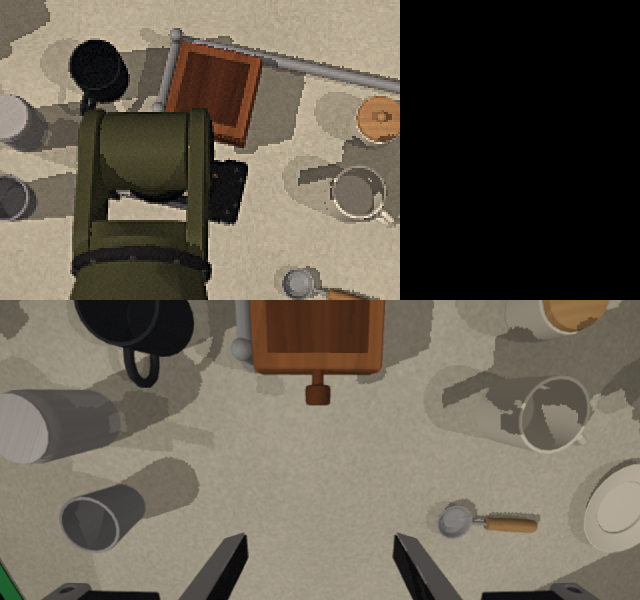

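The gripper's clear, and the chest sits in the corner. In the top view its far lid corners are at crop (182,40) and (262,60), along the back rail. In the wrist view its front edge runs (254,72) to (383,73), with the knob head at (318,95). Next I'll check squareness and locate the knob.

```bash
python3 - <<'E'
from h import *
g=np.radians(-12.75); G=np.array([[np.cos(g),-np.sin(g)],[np.sin(g),np.cos(g)]]); O=np.array([728.3,41.6])
c=cams.get_calibration("top"); im=cams.camera("top")
P=onplane(c,[(210+182/2,120+40/2),(210+262/2,120+60/2)],78); print("far corners in gallery",((P-O)@G).round(1))
# line fits of the lid's right and far edges in the top view
S=4; m=woodmask(cv2.resize(im[120:270,210:410],None,fx=S,fy=S,interpolation=cv2.INTER_CUBIC),(0,110,30),(14,255,255))
m=cv2.morphologyEx(m,cv2.MORPH_OPEN,np.ones((9,9))); m[:, 560:]=0
k=big(m)[:,0]; W=(onplane(c,[(210+(x+.5)/S-.5,120+(y+.5)/S-.5) for x,y in k],78)-O)@G
far=W[(W[:,1]>-130)&(W[:,1]<-20)&(W[:,0]>-40)]; rt=W[(W[:,0]>-110)&(W[:,0]<-25)&(W[:,1]<-110)]; lf=W[(W[:,0]>-90)&(W[:,0]<-25)&(W[:,1]>-40)]
for n,q,i in(("far",far,1),("right",rt,0),("left",lf,0)):
    if len(q)>5: f=np.polyfit(q[:,i],q[:,1-i],1); print(n,len(q),"mean",q[:,1-i].mean().round(1),"angle",np.degrees(np.arctan(f[0])).round(2))
c=cams.get_calibration("wrist"); E=onplane(c,[(254,72),(383,73),(318,95)],[78,78,70]); print("wrist: front corners, knob world",E.round(1),"gal",((E-O)@G).round(1))
E
```

```text
far corners in gallery [[  -8.2  -12.5]
 [ -12.8 -138.8]]
far 141 mean -8.8 angle 0.02
right 107 mean -139.2 angle -0.26
left 81 mean -10.6 angle 0.13
wrist: front corners, knob world [[590.6  61.8]
 [561.9 -60.8]
 [555.7   6. ]] gal [[-138.7  -10.6]
 [-139.7 -136.6]
 [-160.4  -72.8]]
```

The chest is home and square: its far edge is at -8.8 mm (target -9), its right edge at -139.2 (target -139), and the angles are within 0.3°. Now I'll go to the knob.

```bash
python3 -m handwheel '[[0.05,0.002,0,0],[0.09,0.0025,0.05,0],[0.09,0.0025,0.1,0],[0.09,0.0025,0.14,0],[0.09,0.0025,0.14,0]]' 0.45
python3 nav.py 553.1 5.9 70 -12.75
```

```text
clock: 25.15
eef_pos: [544.5, 2.7, 81.6]
eef_rot: [3.109, 0.048, -0.226]
wrist_force: [0.0, -0.1, 0.9]
finger_gap: 52.0
t 25.15 pos [544.5   2.7  81.6] yaw -12.9 F [ 0.  -0.1  0.9] gap 52.0
row m/deg: [ 0.0076 -0.0051  0.0116 -0.1869]
```

```bash
python3 -m handwheel '[[0.004,-0.005,0,0],[0.008,-0.005,0.006,0],[0.008,-0.005,0.012,0],[0.008,-0.005,0.012,0]]'
python3 nav.py 553.1 5.9 70 -12.75
python3 -m handwheel '[[0,0,0,0],[0,0,0,0],[0,0,0,0],[0,0,0,0],[0,0,0,0]]' 0.8 8
python3 nav.py 553.1 5.9 70 -12.75
```

```text
clock: 25.65
eef_pos: [552.6, 5.5, 68.9]
eef_rot: [3.109, 0.049, -0.226]
wrist_force: [-0.3, -0.6, 0.2]
finger_gap: 51.9
t 25.65 pos [552.6   5.5  68.9] yaw -12.9 F [-0.3 -0.6  0.2] gap 51.9
row m/deg: [ 0.0004 -0.0005 -0.0011 -0.1862]
clock: 26.28
eef_pos: [552.6, 5.6, 69.1]
eef_rot: [3.109, 0.049, -0.226]
wrist_force: [-1.7, 2.6, 3.5]
finger_gap: 25.7
t 26.27 pos [552.6   5.6  69.1] yaw -12.9 F [-1.7  2.6  3.5] gap 25.7
row m/deg: [ 0.0004 -0.0004 -0.0009 -0.1831]
```

```bash
cat > arc.py <<'E'
import sys; from h import *; from scipy.spatial.transform import Rotation as Ro
K0=np.array([552.6,5.6,69.1]); g=np.radians(-12.75); u=np.array([np.cos(g),np.sin(g),0])
s=read_state(); R=Ro.from_euler("xyz",s["eef_rot"]).as_matrix()
d=(s["eef_pos"]-K0); f=d@u; h=d[2]; print("t",s["clock"],"lid est",np.degrees(np.arctan2(h+9,154-f))-3.3,"side off",d@[-u[1],u[0],0],"F",s["wrist_force"].round(1),"gap",round(s["finger_gap"],1))
for a in map(float,sys.argv[1:]):
    t=np.radians(a+3.34); W=K0+u*(154-154.26*np.cos(t))+np.array([0,0,154.26*np.sin(t)-9])
    print(a,((W-s["eef_pos"])@R/1e3).round(4))
E
python3 arc.py 2.5 5 7.5 10 12.5
```

```text
t 26.275 lid est 0.038224569610129766 side off -0.012096552488817516 F [-1.7  2.6  3.5] gap 25.7
2.5 [ 0.0002  0.0002 -0.0067]
5.0 [ 0.0007  0.0004 -0.0134]
7.5 [ 0.0015  0.0006 -0.0201]
10.0 [ 0.0026  0.0008 -0.0268]
12.5 [ 0.004   0.0011 -0.0333]
```

```bash
python3 -m handwheel '[[0.0002,0.0002,-0.0067,0],[0.0007,0.0004,-0.0134,0],[0.0015,0.0006,-0.020,0],[0.0026,0.0008,-0.0268,0],[0.004,0.0011,-0.0333,0]]'
python3 arc.py 15 18 21 24 27
```

```text
clock: 26.9
eef_pos: [558.2, 4.3, 102.6]
eef_rot: [3.109, 0.049, -0.226]
wrist_force: [0.4, 1.4, -0.8]
finger_gap: 26.0
t 26.9 lid est 12.707028868277117 side off -0.04822681175103272 F [ 0.4  1.4 -0.8] gap 26.0
15.0 [ 0.0015  0.0001 -0.0061]
18.0 [ 0.0039  0.0004 -0.0138]
21.0 [ 0.0067  0.0006 -0.0214]
24.0 [ 0.0098  0.0009 -0.0288]
27.0 [ 0.0134  0.0011 -0.0361]
```

```bash
python3 -m handwheel '[[0.0015,0.0001,-0.0061,0],[0.0039,0.0004,-0.0138,0],[0.0067,0.0006,-0.0214,0],[0.0098,0.0009,-0.0288,0],[0.0134,0.0011,-0.0361,0]]'
python3 arc.py 30 33 36 39 42
```

```text
clock: 27.52
eef_pos: [573.2, 1.0, 138.6]
eef_rot: [3.109, 0.049, -0.226]
wrist_force: [0.4, 0.2, -1.9]
finger_gap: 25.9
t 27.525 lid est 27.263780311242666 side off 0.04148915465911598 F [ 0.4  0.2 -1.9] gap 25.9
30.0 [ 0.0037  0.0002 -0.0065]
33.0 [ 0.008   0.0004 -0.0133]
36.0 [ 0.0126  0.0006 -0.0199]
39.0 [ 0.0176  0.0008 -0.0263]
42.0 [ 0.0229  0.001  -0.0324]
```

```bash
python3 -m handwheel '[[0.0037,0.0002,-0.0065,0],[0.008,0.0004,-0.0133,0],[0.0126,0.0006,-0.020,0],[0.0176,0.0008,-0.0263,0],[0.0229,0.001,-0.0324,0]]'
python3 arc.py 45 48 51 54 57
```

```text
clock: 28.15
eef_pos: [597.4, -4.4, 170.2]
eef_rot: [3.109, 0.049, -0.226]
wrist_force: [-0.4, 1.9, -0.8]
finger_gap: 25.8
t 28.15 lid est 42.2270191656663 side off 0.09367015992724517 F [-0.4  1.9 -0.8] gap 25.8
45.0 [ 0.0053  0.0003 -0.0054]
48.0 [ 0.0112  0.0004 -0.0109]
51.0 [ 0.0174  0.0006 -0.0161]
54.0 [ 0.0239  0.0007 -0.0209]
57.0 [ 0.0306  0.0008 -0.0254]
```

```bash
python3 -m handwheel '[[0.0053,0.0003,-0.0054,0],[0.0112,0.0004,-0.0109,0],[0.0174,0.0006,-0.0161,0],[0.0239,0.0007,-0.0209,0],[0.0306,0.0008,-0.0254,0]]'
python3 arc.py 60 63 66 69 72
```

```text
clock: 28.78
eef_pos: [628.9, -11.5, 194.5]
eef_rot: [3.109, 0.049, -0.226]
wrist_force: [-1.0, 3.6, 1.1]
finger_gap: 25.6
t 28.775 lid est 57.28016119888656 side off 0.107793285244749 F [-1.   3.6  1.1] gap 25.6
60.0 [ 0.0064  0.0002 -0.0037]
63.0 [ 0.0136  0.0003 -0.0075]
66.0 [ 0.0209  0.0004 -0.0109]
69.0 [ 0.0284  0.0005 -0.0139]
72.0 [ 0.036   0.0005 -0.0166]
```

```bash
python3 -m handwheel '[[0.0064,0.0002,-0.0037,0],[0.0136,0.0003,-0.0075,0],[0.0209,0.0004,-0.0109,0],[0.0284,0.0005,-0.0139,0],[0.036,0.0005,-0.0166,0]]'
python3 arc.py 75 78 81 84 87; python3 arc.py 90
```

```text
clock: 29.4
eef_pos: [665.3, -19.8, 209.8]
eef_rot: [3.11, 0.048, -0.226]
wrist_force: [-1.4, 4.0, 4.9]
finger_gap: 25.8
t 29.4 lid est 72.28402055932509 side off 0.11066419312530433 F [-1.4  4.   4.9] gap 25.8
75.0 [ 0.0072  0.0001 -0.0017]
78.0 [ 0.0151  0.0002 -0.0036]
81.0 [ 0.023   0.0002 -0.0049]
84.0 [ 0.0311  0.0002 -0.0059]
87.0 [ 0.0391  0.0002 -0.0065]
t 29.4 lid est 72.28402055932509 side off 0.11066419312530433 F [-1.4  4.   4.9] gap 25.8
90.0 [ 0.0472  0.0002 -0.0066]
```

```bash
python3 -m handwheel '[[0.0072,0.0001,-0.0022,0],[0.0151,0.0002,-0.0044,0],[0.023,0.0002,-0.0059,0],[0.0311,0.0002,-0.0069,0],[0.0391,0.0002,-0.0075,0]]'
python3 -m handwheel '[[0.004,0,0,0],[0.0085,0,0,0],[0.0085,0,0,0]]'
python3 arc.py 90
```

```text
clock: 30.02
eef_pos: [704.4, -28.7, 215.7]
eef_rot: [3.11, 0.048, -0.225]
wrist_force: [-0.8, 3.1, 5.3]
finger_gap: 25.8
clock: 30.4
eef_pos: [713.5, -30.7, 215.6]
eef_rot: [3.11, 0.046, -0.226]
wrist_force: [1.0, 3.2, 5.0]
finger_gap: 26.2
t 30.4 lid est 90.71493215850971 side off 0.08107416900955602 F [1.  3.2 5. ] gap 26.2
90.0 [-0.0019  0.      0.0016]
```

```bash
python3 -m handwheel '[[0,0,0,0],[0,0,0,0],[0,0,0,0],[0,0,0,0]]' 0.4
python3 -m handwheel '[[0,0,-0.02,0],[0,0,-0.045,0],[0,0,-0.07,0],[-0.04,0,-0.08,0],[-0.08,0,-0.085,0]]'
python3 -m handwheel '[[-0.06,0,0,0],[-0.12,0,0,0],[-0.18,0,0,0],[-0.24,0,0,0],[-0.28,0,0,0]]'
python3 - <<'E'
from h import *
S=read_state(); print(S["clock"],S["wrist_force"].round(1))
g=np.radians(-12.75); G=np.array([[np.cos(g),-np.sin(g)],[np.sin(g),np.cos(g)]]); O=np.array([728.3,41.6])
for n in("top","scene"):
    c=cams.get_calibration(n); im=cams.camera(n); cv2.imwrite(f"pics/end_{n}.png",im[:,:,::-1])
    f=lambda x,y,z:np.r_[O+G@[x,y],z]
    L={"knob90":f(0,-74,214),"lidtopL":f(-9,-9,190),"lidtopR":f(-9,-139,190),"frontL60":f(-139,-9,60),"frontR60":f(-139,-139,60),"hingeR60":f(-9,-139,60)}
    hsv=cv2.cvtColor(im,cv2.COLOR_RGB2HSV)
    for k,X in L.items():
        u,v=proj(c,X)[0].round().astype(int); print(n,k,(int(u),int(v)))
    m=woodmask(im,(0,110,25),(14,255,255)); m=cv2.morphologyEx(m,cv2.MORPH_OPEN,np.ones((2,2)))
    n_,lab,st,_=cv2.connectedComponentsWithStats(m)
    for s in st[1:]:
        if s[4]>150: print("  comp",s)
E
```

```text
clock: 30.9
eef_pos: [713.4, -30.9, 215.5]
eef_rot: [3.11, 0.046, -0.226]
wrist_force: [-0.4, 1.1, -0.6]
finger_gap: 56.2
clock: 31.52
eef_pos: [639.1, -11.1, 304.1]
eef_rot: [3.11, 0.046, -0.226]
wrist_force: [1.3, -0.1, 1.5]
finger_gap: 56.5
clock: 32.15
eef_pos: [364.4, 51.9, 317.4]
eef_rot: [3.11, 0.045, -0.226]
wrist_force: [1.0, 0.0, 0.5]
finger_gap: 56.6
32.15 [1.  0.  0.5]
top knob90 (321, 126)
top lidtopL (297, 127)
top lidtopR (343, 137)
top frontL60 (291, 182)
top frontR60 (332, 191)
top hingeR60 (341, 151)
  comp [ 157    0   90   44 2141]
  comp [ 390    0   91   40 1786]
  comp [ 256    5  126   65 4237]
  comp [ 471    5  169   92 4725]
  comp [123   9  21  18 155]
  comp [133   8  32  36 403]
  comp [   0   11   61   87 2554]
  comp [ 57  11  38  35 427]
  comp [102  18  22  27 228]
  comp [219  32  38  38 683]
  comp [269  75  74  20 608]
  comp [232  76  36  19 257]
  comp [ 596   90   44  119 2342]
  comp [ 292  124   52   71 1802]
  comp [389 169  24  23 196]
  comp [609 198  31  35 333]
  comp [613 232  22  23 193]
scene knob90 (355, 190)
scene lidtopL (377, 191)
scene lidtopR (328, 201)
scene frontL60 (353, 203)
scene frontR60 (312, 212)
scene hingeR60 (328, 242)
  comp [ 570   54   70   30 1602]
  comp [ 315  193   64   53 1025]
  comp [605 256  35  34 211]
```

```bash
python3 - <<'E'
from h import *
g=np.radians(-12.75); G=np.array([[np.cos(g),-np.sin(g)],[np.sin(g),np.cos(g)]]); O=np.array([728.3,41.6])
c=cams.get_calibration("top"); im=cv2.imread("pics/end_top.png")[:,:,::-1].copy(); a=cv2.imread("pics/top0.png")[:,:,::-1]
S=4; m=woodmask(cv2.resize(im[100:270,210:410],None,fx=S,fy=S,interpolation=cv2.INTER_CUBIC),(0,110,30),(14,255,255)); m[:, 560:]=0
m=cv2.morphologyEx(m,cv2.MORPH_OPEN,np.ones((5,5)))
k=big(m)[:,0]; uv=[(210+(x+.5)/S-.5,100+(y+.5)/S-.5) for x,y in k]
W=(onplane(c,uv,60)-O)@G; W0=(onplane(c,uv,0)-O)@G
q=W[(W[:,0]>-125)&(W[:,0]<-45)&(W[:,1]<-110)]; f=np.polyfit(q[:,0],q[:,1],1); print("right z60",q[:,1].mean(),np.degrees(np.arctan(f[0])))
q=W0[(W0[:,1]>-120)&(W0[:,1]<-30)&(W0[:,0]<-100)]; f=np.polyfit(q[:,1],q[:,0],1); print("front foot z0",q[:,0].mean(),np.degrees(np.arctan(f[0])))
for n,(x,y,r) in dict(jar=(400,179,18),mugR=(390,216,18),mugL=(260,156,20),tin=(215,180,20),jug=(214,218,18),spoon=(375,265,26),saucer=(445,275,28)).items():
    A,B=(cv2.cvtColor(np.ascontiguousarray(i[y-r:y+r,x-r:x+r]),cv2.COLOR_RGB2GRAY).astype(np.float32) for i in(a,im))
    print(n,cv2.phaseCorrelate(A,B))
E
```

```text
right z60 -139.08697600219048 -0.07120127723910646
front foot z0 -136.00284800189942 0.23076223270008792
jar ((-0.004491561066632954, -0.006844729597517585), 1.0196866068391153)
mugR ((0.12426813233350131, -0.5875955815003273), 0.6022851713645605)
mugL ((0.005716317922317415, 0.003260586228989837), 1.0145277667045594)
tin ((-0.03227880469878386, 0.013334909521717009), 1.0249840815365314)
jug ((-0.24356377491509917, -0.4455940728078893), 0.6020327519487452)
spoon ((0.07132581871742616, 0.08502531848552408), 0.9668646686198126)
saucer ((-0.4937210829071539, -0.07352206202969924), 0.7495280684365166)
```

```bash
python3 -c "
from cell import manip; print(manip.sign_off())"
```

```text
the job is handed in; nothing more can be done
None
```

The tea chest is home in the rail's corner with its knob facing out of the open front and its lid standing upright. I handed the job in at about 32 s on the robot's clock.

I pushed the chest against the front post and turned it most of the way with the fingers on its right side. I finished the turn and slid it in from the front, pressed it against the side rail and the back rail, and only then lifted the lid by its knob.

**Last checks before hand-in:**
- **Chest position:** with the lid still shut, its far edge was at -8.8 mm (target -9) and its right edge at -139.2 mm (target -139), square to within 0.3°. With the lid open, the right edge was still at -139.1 mm.
- **Lid:** about 90° from the gripper's path. The top camera's outline also fits an upright lid.
- **Other things:** the jar, dark mug, tin and spoon matched their starting pictures. The white mug, jug and saucer showed apparent shifts of half a pixel or so with a weaker match. I put that down to changed shadows, because the arm never came near them.
- **Robot:** clear of everything, with the wrist force near zero.

**Less tidy:**
- **First swing:** the right finger slipped past the chest's edge, so I had to re-centre it. Later a squeeze against the post read about 65 N at the wrist, the highest I saw and under the 120 N limit.
- **One reading disagreed:** the foot of the chest's front face read -136 mm against an expected -139. I took it as image blur, since the edges and contact forces agreed with the chest being home.
- **Final pictures:** I checked these by numbers only, as I had used all 12 views.

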